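Pack two service kits

ROBOT

A 6-joint arm with a two-finger parallel gripper is mounted at the origin on the work surface. World frame = base frame: x ahead of the robot, y to its left, z up, the work surface at z = 0. Lengths are in mm, angles in rad, forces in N, time in s.
With the tool pointing down it reaches from about 350 to 775 mm from the base axis. Payload 5.5 kg.
Tool frame: the origin (TCP) lies at the very end of the fingers, on their centre line; the grasp point (between the pads) lies 19 mm behind it; z points along the fingers, y is the line along which they close (so a half turn about z gives the same grasp; the last joint's range is limited). The gripper opens to 85 mm and grips with 20 to 120 N. Pads are 22 mm wide; open, the fingers measure 114 mm over their backs; the gripper's body (76 mm by 85 mm) begins 54 mm behind the grasp point. The pads swing forward as they close: fully open they stand 13 mm farther back than shut.
Start: joints at [-1.337, 0.313, 0.046, 1.304, 0, 1.431], TCP at [209.963, -535.339, 231.323] pointing down, gripper open.
Joint ranges: [-2.76, 2.76], [-0.86, 1.69], [-1.03, 1.26], [-2.2, 2.34], [-1.47, 1.5], [-3.14, 3.14]. Speed limits (rad/s): [2.57, 2.57, 3.14, 3.14, 3.14, 3.14].

INTERFACE

Orientations are given as a unit quaternion [w, x, y, z].
In Python, from plant import sensors, cams, ctrl gives the robot as it stands. The module is installed in compiled form; this text tells all that it offers.
- The arm moves only by the tool play_rows, never from a script. Its argument "steps" is a list of rows, each an object with "fingers": the opening, from 0 (shut) to 1 (fully open); "translation": the shift along the tool's x, y, z in mm, a list of three; "delta_rot": the turn, a rotation vector about the tool's x, y, z in rad, a list of three. A call has exactly 10 rows; each row shifts and turns the commanded pose from where the row before left it, along the tool's axes as they then stand; what a row does not reach is not made up. A row lasts 1/8 s, in which the tool goes at most 62.5 mm and 10.7 degrees, less where a joint would pass 70% of its speed; a pose out of reach is approached as far as the arm can. A call is refused whole if a number of a shift passes 62.5 or a number of a turn 0.188, either way. A call with a gripper value outside its range is refused whole. The fingers move at their own pace and stop on an object; "grip_force" is the grip in N (left out, the last holds). Time passes only in rows, so rows that do not move let the fingers close, or fill a call up. It gives the time, the measured TCP pose, the force, the opening and the grip force at its end, in the units of the state.
- sensors.get_state(): the state, without advancing time (a new reading comes with each control period).
- cams.grab_frame(name): name is "scene" or "top" or "wrist"; returns the picture (480x640x3 uint8, red, green, blue); there is no depth.
- cams.camera_params(name): a dict with "fx", "fy", "cx", "cy" (pixels), "xyz" and "rotation" of the camera in the world. Camera axes: x right, y down, z forward; pixel columns grow to the right and rows downward; lengths in mm; the calibration is good to about 2 mm. A picture is of the moment at which its call begins: read the wrist's pose just before it. camera_params takes no time and is no camera call; for the wrist camera it gives the pose at the moment of the call.
- ctrl.finish_job(): hands the job in; it is judged then, once.
Trained networks look in the newest picture that a camera, given by its name, has taken for a name from the list of things; names that differ only in an ending like _2 or _b are one class to them, and where a whole thing is asked for, a point or a joint stands for the part that bears it (a point fixed in the world has none). Each returns a list of dicts, best first, with "conf" (0 to 1); they miss things now and then, are a little off and sometimes report something else, mostly with a low value. They report only what shows in the picture. A call takes as long as a camera call. They do not tell look-alikes from the thing itself.
- cams.recognise(camera, name): "rect" ([left, top, right, bottom] in pixels, round what is visible of it).
- cams.regions_of(camera, name): "region" (480x640 bool, what is visible of it) and "rect" ([left, top, right, bottom] in pixels, round what is visible of it).
The state is a dict: "time": time; "qpos": joint angles; "joint_velocities": joint speeds; "effort": joint torques, N m; "tool_pos": TCP position; "tool_rot": TCP orientation; "contact_force": force on the tool from outside, world axes, zero at the start; "ft_torque": the same for the moment, N m; "gripper_width": opening from 0.0 (shut) to 1.0 (fully open); "grasp_force": force on a finger pad.
Only numpy, scipy, OpenCV 4.12 (cv2) and the standard library are available. Lean on these libraries where they do the work, as an engineer would, in place of code of your own. Each camera call takes 0.05 s, during which the arm holds its last target. There are 200 camera calls.

TASK

Make up the two service kits. In the square carton lay the cooling fan flat on the floor and set on it, centred, whichever heat sink then leaves nothing above the rim; in the long carton lay the power adapter flat in the long compartment and stand the other heat sink in the short one. Keep everything the way up it lies now, below the rims, and leave the tape, the jar and the castor where they are.

Things in the scene. Friction and masses are not known exactly. Their poses are not given: they have to be found in the camera images.
- square_carton: Open brown cardboard carton, one compartment, 138 x 138 mm outside, 60 mm high (rim), walls and floor 4 mm thick, so 130 x 130 mm inside; fixed to the table. Origin: centre of its underside, on the table. Axes along its sides, z up.
- long_carton: Open brown cardboard carton, 138 mm (its x) by 250 mm (its y) outside, 60 mm high (rim), walls and floor 4 mm thick; fixed to the table. Origin: centre of its underside, on the table; z up. A 4 mm cardboard divider across it, 56 mm high, centred at y = +19 mm, leaves two compartments, each 130 mm wide in x: the long one 138 mm in y (centre at y = -52 mm) and the short one 100 mm in y (centre at y = +71 mm).
- fan_mid (a point): Cooling fan: black square plastic frame 60 x 60 mm, 25 mm high, seven-bladed rotor looking up; its top carries things as a flat face. Point: its centre, half-way up. x and y axes along its sides. z axis up at the start, as it must be at the end.
- low_sink_mid (a point): Low heat sink: bare aluminium, 40 x 40 mm, 25 mm high, a 5 x 5 grid of upright square pins (solid enough to grip by its sides). Point: its centre, half-way up. x and y axes along its sides. z axis up at the start, as it must be at the end.
- tall_sink_mid (a point): Tall heat sink: bare aluminium, 40 x 40 mm, 45 mm high, seven straight upright fins along its y (grip on any pair of sides). Point: its centre, half-way up. x and y axes along its sides. z axis up at the start, as it must be at the end.
- adapter_mid (a point): Power adapter: black plastic brick with a grey rating plate on top, 46 mm (x) by 100 mm (y), 30 mm high, lying flat. Point: its centre, half-way up. z axis up at the start, as it must be at the end.
- tape_mid (a point): Roll of brown tape lying flat, 80 mm across, 25 mm high, hole 56 mm; stays where it is. Point: its centre.
- jar_mid (a point): Closed glass jar with a white lid, 52 mm across, 55 mm high; stays where it is. Point: its centre.
- castor_mid (a point): Castor standing upside down on its steel plate, 52 x 52 mm, black wheel on top, 58 mm high; stays where it is. Point: its centre.
Mind the look-alikes: they are no part of the job. Leave any yellow look-alike of the part that bears tall_sink_mid alone. Leave any turquoise look-alike of the part that bears fan_mid alone.

How it is judged:
By the outcome, as a careful person would: the job done as asked, in the order asked, and still so for the second after the job is handed in, with the robot touching nothing.
It also fails if it takes over 109 s, if anything falls off the work surface, if the arm or the gripper's body presses on something with over 40 N, if the wrist force passes 120 N, or if a joint passes its speed limit or range.

## Working session

There is one attempt and no reset: what is moved stays moved. The work goes in short steps, Python scripts to look and compute and a tool call to move; the robot and the scene stay as the last step left them, time stands still between calls to the robot, and variables do not carry over. Pictures are saved under pics/ and viewed, at most 14 in all, crops included, and the job is handed in when it is done.

Besides the shell and the picture viewer there is one more tool, called after ">>>" as a command line: name --argument value ..., lists and objects as JSON in quotes. play_rows: Moves the arm, as the interface text tells. Its arguments: {"type":"object","properties":{"steps":{"type":"array","items":{"type":"object","properties":{"fingers":{"type":"number"},"translation":{"type":"array","items":{"type":"number"}},"delta_rot":{"type":"array","items":{"type":"number"}}}}},"grip_force":{"type":"number"}},"required":["steps"]}

```bash
mkdir -p pics
python3 - <<'E'
from plant import sensors,cams,ctrl
import cv2
for n in("scene","top"):
    im=cams.grab_frame(n); cv2.imwrite(f"pics/{n}0.png",im[:,:,::-1])
    p=cams.camera_params(n);print(n,p)
    for t in("square_carton","long_carton","fan_mid","low_sink_mid","tall_sink_mid","adapter_mid","tape_mid","jar_mid","castor_mid"):
        print(t,[([int(v) for v in d["rect"]],round(d["conf"],2)) for d in cams.recognise(n,t)][:4])
print(cams.camera_params("wrist"));print(sensors.get_state())
E
```

```text
scene {'fx': 558.6419627550417, 'fy': 558.6419627550417, 'cx': 329.89097837975453, 'cy': 234.8615114939427, 'xyz': array([1418.38399205,  525.1570399 ,  955.05966524]), 'rotation': array([-0.20916402,  0.46090328,  0.78371415, -0.36001487])}
square_carton [([208, 216, 287, 281], 0.73)]
long_carton [([301, 252, 434, 339], 0.9)]
fan_mid [([376, 239, 406, 265], 0.92), ([438, 322, 481, 359], 0.64)]
low_sink_mid [([238, 192, 259, 209], 0.65)]
tall_sink_mid [([495, 261, 521, 286], 0.57)]
adapter_mid [([181, 181, 218, 211], 0.82)]
tape_mid [([324, 219, 357, 245], 0.94)]
jar_mid [([430, 248, 455, 279], 0.97)]
castor_mid [([277, 202, 300, 229], 0.61)]
top {'fx': 446.5204493254853, 'fy': 446.5204493254853, 'cx': 321.87770397312914, 'cy': 230.7227387501181, 'xyz': array([368.4699034 ,  -3.11603967, 955.02935777]), 'rotation': array([ 0.05352313, -0.6996336 ,  0.71031721, -0.05565562])}
square_carton [([356, 139, 422, 215], 0.65)]
long_carton [([171, 140, 298, 224], 0.6)]
fan_mid [([118, 163, 156, 198], 0.9), ([226, 252, 262, 282], 0.78)]
low_sink_mid [([441, 257, 468, 276], 0.66)]
tall_sink_mid
[... 481 characters left out ...]
': array([-1.33654927e+00,  3.13164733e-01,  4.61038338e-02,  1.30359945e+00,
       -4.14842453e-05,  1.43117450e+00]), 'joint_velocities': array([ 0.00112302,  0.00197491, -0.00068666, -0.00113836, -0.001117  ,
       -0.00033994]), 'effort': array([ 2.01160656e-03, -4.80476475e+01,  2.98816234e+01,  3.59294590e-04,
        7.60268495e-05, -6.42309033e-06]), 'tool_pos': array([ 209.97867767, -535.33291455,  231.34483591]), 'tool_rot': array([ 6.88958061e-05,  9.82578575e-01,  1.85847622e-01, -1.75032845e-05]), 'contact_force': array([ 0.87863901, -0.61309132,  0.06356872]), 'ft_torque': array([-0.03364175, -0.01732384, -0.02209327]), 'grasp_force': 0.0, 'gripper_width': 1.0026530093702815}
```

Run:
```python
import cv2
im=cv2.imread("pics/top0.png"); c=im[120:320,80:560]
cv2.imwrite("pics/top0c.png",cv2.resize(im[130:310,85:325],(800,600),interpolation=cv2.INTER_CUBIC))
cv2.imwrite("pics/top0d.png",cv2.resize(im[130:310,325:565],(800,600),interpolation=cv2.INTER_CUBIC))
```

```text
(no output)
```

View pics/top0c.png

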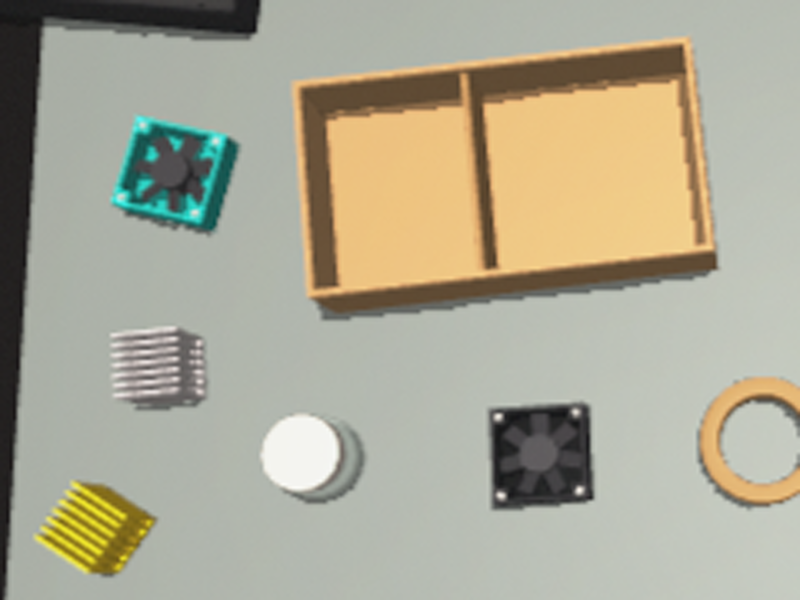

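View pics/top0d.png

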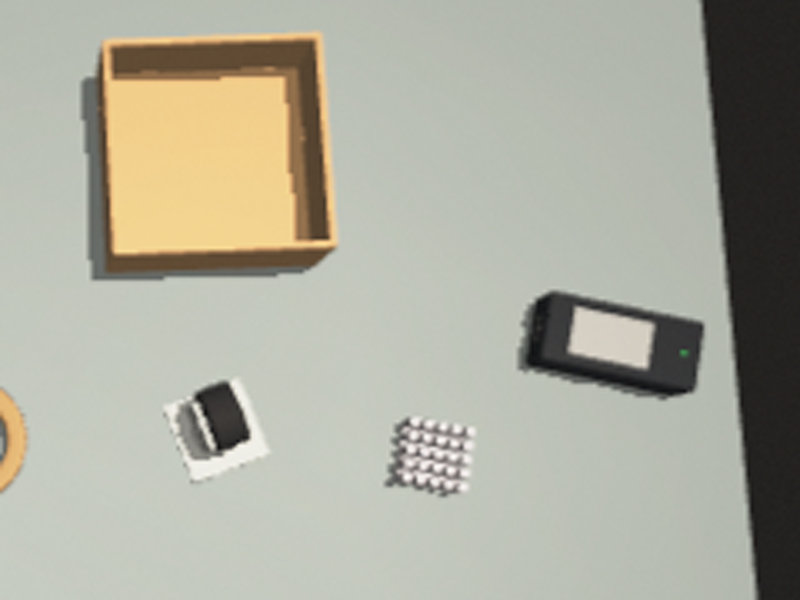

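View pics/scene0.png

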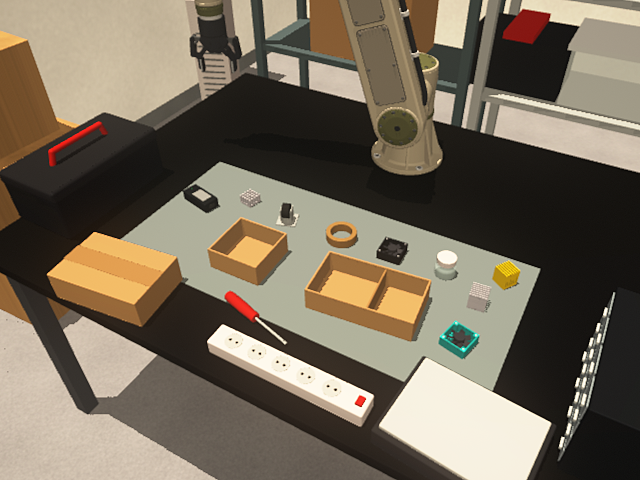

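The tasks' parts: the fan is black at top (244,267), with a turquoise look-alike at (137,180). The tall sink is the bare aluminium one at (132,238), with a yellow look-alike at (112,288). The low pin sink is at (455,267), the adapter at (510,233), the long carton at (235,182) with its short compartment on the left, and the square carton at (389,177). The colours settle each choice, and the crops above already confirm them. Fan 25 + low sink 25 + floor 4 = 54, which is under 60; the tall sink would reach 74. So the low sink goes on the fan.

```bash
cat > h.py <<'E'
import numpy as np,cv2
from plant import sensors,cams,ctrl
from scipy.spatial.transform import Rotation as R
from scipy.optimize import minimize
def rot(q): return R.from_quat([q[1],q[2],q[3],q[0]])
def proj(p,P):
    c=rot(p["rotation"]).inv().apply(np.asarray(P)-p["xyz"])
    return np.c_[p["fx"]*c[:,0]/c[:,2]+p["cx"],p["fy"]*c[:,1]/c[:,2]+p["cy"]]
def back(p,u,v,z):
    d=rot(p["rotation"]).apply([(u-p["cx"])/p["fx"],(v-p["cy"])/p["fy"],1])
    return p["xyz"]+d*(z-p["xyz"][2])/d[2]
def box(x,y,a,s,z0=0):
    c,n=np.cos(a),np.sin(a);out=[]
    for sx in(-.5,.5):
        for sy in(-.5,.5):
            for z in(z0,z0+s[2]): out.append([x+c*sx*s[0]-n*sy*s[1],y+n*sx*s[0]+c*sy*s[1],z])
    return np.array(out)
def fit(views,s,z0=0):
    """views: list of (params, mask). fit box silhouette, returns x,y,yaw,IoU"""
    K=8
    def iou(v):
        t=0
        for p,m in views:
            h=cv2.convexHull(proj(p,box(*v,s,z0)).astype(np.float32))
            r=np.zeros(m.shape,np.uint8);cv2.fillConvexPoly(r,np.round(h*256).astype(np.int32),1,shift=8)
            h0=m>0;t+=(h0&(r>0)).sum()/max(1,(h0|(r>0)).sum())
        return t/len(views)
    vv=[]
    for p,m in views:
        ys,xs=np.nonzero(m);vv.append((p,m))
    # upscale crop for smooth subpixel
    up=[]
    for p,m in vv:
        ys,xs=np.nonzero(m);x0,y0=max(0,xs.min()-15),max(0,ys.min()-15)
        c=m[y0:ys.max()+16,x0:xs.max()+16].astype(np.float32)
        c=cv2.resize(c,None,fx=6,fy=6,interpolation=cv2.INTER_LINEAR)>.5
        q=dict(p);q["fx"]=p["fx"]*6;q["fy"]=p["fy"]*6;q["cx"]=(p["cx"]-x0+.5)*6-.5;q["cy"]=(p["cy"]-y0+.5)*6-.5
        up.append((q,c))
    views=up
    p,m=vv[0];ys,xs=np.nonzero(m);g=back(p,xs.mean(),ys.mean(),z0+s[2]/2)
    best=None
    for a in np.arange(0,np.pi if s[0]!=s[1] else np.pi/2,np.pi/12):
        r=minimize(lambda v:-iou([v[0]*10,v[1]*10,v[2]/5]),[g[0]/10,g[1]/10,a*5],method="Nelder-Mead",options=dict(xatol=.02,fatol=1e-4,maxiter=120,initial_simplex=[[g[0]/10+dx,g[1]/10+dy,a*5+da] for dx,dy,da in((0,0,0),(.8,0,0),(0,.8,0),(0,0,.6))]))
        if best is None or r.fun<best.fun: best=r
    v=best.x;return round(v[0]*10,1),round(v[1]*10,1),round(v[2]/5,3),round(-best.fun,3)
E
cat > m.py <<'E'
from h import *
S=dict(square_carton=(138,138,60),long_carton=(138,250,60),fan_mid=(60,60,25),low_sink_mid=(40,40,25),tall_sink_mid=(40,40,45),adapter_mid=(46,100,30),tape_mid=(80,80,25),jar_mid=(52,52,55),castor_mid=(52,52,5))
P={n:cams.camera_params(n) for n in("top","scene")}
C=dict(square_carton=(389,177),long_carton=(235,182),fan_mid=(244,267),low_sink_mid=(455,267),tall_sink_mid=(132,238),adapter_mid=(510,233),tape_mid=(313,262),jar_mid=(177,267),castor_mid=(389,259))
M={}
for n in P:
    cams.grab_frame(n)
    for t in S:
        g=back(P["top"],*C[t],S[t][2]/2);e=proj(P[n],[g])[0]
        ds=[d for d in cams.regions_of(n,t) if abs((d["rect"][0]+d["rect"][2])/2-e[0])<18 and abs((d["rect"][1]+d["rect"][3])/2-e[1])<18]
        if ds:M[n,t]=ds[0]["region"]
for t in S:
    vs=[(n,(P[n],M[n,t])) for n in P if (n,t) in M]
    print(t,[(n,fit([v],S[t])) for n,v in vs],"both",fit([v for _,v in vs],S[t]) if len(vs)==2 else "")
E
python3 m.py
```

```text
square_carton [('top', (np.float64(629.2), np.float64(-149.0), np.float64(1.583), np.float64(0.975))), ('scene', (np.float64(629.4), np.float64(-150.8), np.float64(1.589), np.float64(0.987)))] both (np.float64(629.3), np.float64(-149.9), np.float64(0.015), np.float64(0.977))
long_carton [('top', (np.float64(619.3), np.float64(171.5), np.float64(0.102), np.float64(0.984))), ('scene', (np.float64(619.1), np.float64(171.0), np.float64(0.099), np.float64(0.987)))] both (np.float64(619.3), np.float64(171.2), np.float64(0.103), np.float64(0.985))
fan_mid [('scene', (np.float64(443.3), np.float64(150.9), np.float64(0.051), np.float64(0.93)))] both 
low_sink_mid [('top', (np.float64(435.5), np.float64(-283.8), np.float64(-0.215), np.float64(0.906))), ('scene', (np.float64(434.7), np.float64(-284.0), np.float64(1.392), np.float64(0.924)))] both (np.float64(435.2), np.float64(-284.1), np.float64(-0.219), np.float64(0.913))
tall_sink_mid [('top', (np.float64(500.6), np.float64(390.8), np.float64(-0.013), np.float64(0.89))), ('scene', (np.float64(500.0), np.float64(391.3), np.float64(0.116), np.
[... 475 characters left out ...]
ne', (np.float64(448.3), np.float64(11.3), np.float64(0.506), np.float64(0.69)))] both (np.float64(448.4), np.float64(11.2), np.float64(0.506), np.float64(0.54))
jar_mid [('top', (np.float64(442.7), np.float64(286.8), np.float64(1.283), np.float64(0.684))), ('scene', (np.float64(441.9), np.float64(289.5), np.float64(0.235), np.float64(0.713)))] both (np.float64(441.3), np.float64(289.9), np.float64(0.212), np.float64(0.676))
castor_mid [('top', (np.float64(454.8), np.float64(-150.2), np.float64(1.918), np.float64(0.94))), ('scene', (np.float64(452.1), np.float64(-152.6), np.float64(0.363), np.float64(0.666)))] both (np.float64(454.4), np.float64(-150.8), np.float64(0.369), np.float64(0.787))
```

```bash
cat > plan.py <<'E'
from h import *
import sys
def cur():
    s=sensors.get_state();M=rot(s["tool_rot"]).as_matrix();return s,np.array(s["tool_pos"]),np.arctan2(M[1,0],M[0,0])
def plan(way,start=None):
    """way: list of (x,y,z,phi,nrows); prints tool-axis rows"""
    s,p,f=cur() if start is None else (None,np.array(start[:3],float),start[3])
    if s is not None: print("t",round(s["time"],2),"tcp",np.round(p,1),"phi",round(f,3),"w",round(s["gripper_width"],3),"tilt z",np.round(rot(s["tool_rot"]).as_matrix()[:2,2],4))
    for x,y,z,ph,n in way:
        dp=(np.array([x,y,z])-p);df=(ph-f+np.pi)%(2*np.pi)-np.pi
        for i in range(n):
            d=dp/n;print("[%.1f,%.1f,%.1f] rz %.3f"%(d[0]*np.cos(f)+d[1]*np.sin(f),d[0]*np.sin(f)-d[1]*np.cos(f),-d[2],-df/n));f+=df/n
        p=np.array([x,y,z]);print("-")
if __name__=="__main__": plan(eval(sys.argv[1]))
E
python3 plan.py "[(400,-220,230,1.1,8),(443,120,200,1.62,8)]"
```

```text
t 2.0 tcp [ 210.  -535.3  231.3] phi 0.374 w 1.0 tilt z [ 0. -0.]
[36.5,-28.0,0.2] rz -0.091
[38.9,-24.6,0.2] rz -0.091
[41.0,-21.0,0.2] rz -0.091
[42.7,-17.2,0.2] rz -0.091
[44.1,-13.2,0.2] rz -0.091
[45.1,-9.2,0.2] rz -0.091
[45.7,-5.1,0.2] rz -0.091
[46.0,-0.9,0.2] rz -0.091
-
[40.3,-14.5,3.8] rz -0.065
[41.2,-11.8,3.8] rz -0.065
[41.9,-9.1,3.8] rz -0.065
[42.4,-6.4,3.8] rz -0.065
[42.7,-3.6,3.8] rz -0.065
[42.8,-0.9,3.8] rz -0.065
[42.8,1.9,3.8] rz -0.065
[42.6,4.7,3.8] rz -0.065
-
```

>>> play_rows --steps '[{"fingers": 1, "translation": [36.5, -28, 0], "delta_rot": [0, 0, -0.091]}, {"fingers": 1, "translation": [39, -24.5, 0], "delta_rot": [0, 0, -0.091]}, {"fingers": 1, "translation": [41, -21, 0], "delta_rot": [0, 0, -0.091]}, {"fingers": 1, "translation": [42.5, -17, 0], "delta_rot": [0, 0, -0.091]}, {"fingers": 1, "translation": [44, -13, 0], "delta_rot": [0, 0, -0.091]}, {"fingers": 1, "translation": [45, -9, 0], "delta_rot": [0, 0, -0.091]}, {"fingers": 1, "translation": [45.5, -5, 0], "delta_rot": [0, 0, -0.091]}, {"fingers": 1, "translation": [46, -1, 0], "delta_rot": [0, 0, -0.091]}, {"fingers": 1, "translation": [43, -14.5, 4], "delta_rot": [0, 0, -0.065]}, {"fingers": 1, "translation": [44, -12, 4], "delta_rot": [0, 0, -0.065]}]'

```text
time: 3.25
tool_pos: [412.9, -129.2, 223.3]
tool_rot: [0.0, 0.816, 0.579, 0.0]
contact_force: [0.2, -0.4, 0.1]
gripper_width: 1.001
grasp_force: 0.0
```

>>> play_rows --steps '[{"fingers": 1, "translation": [44, -9, 4], "delta_rot": [0, 0, -0.065]}, {"fingers": 1, "translation": [45, -6.5, 4], "delta_rot": [0, 0, -0.065]}, {"fingers": 1, "translation": [45, -3.5, 4], "delta_rot": [0, 0, -0.065]}, {"fingers": 1, "translation": [45, -1, 4], "delta_rot": [0, 0, -0.065]}, {"fingers": 1, "translation": [45, 2, 4], "delta_rot": [0, 0, -0.065]}, {"fingers": 1, "translation": [45, 5, 4], "delta_rot": [0, 0, -0.065]}, {"fingers": 1, "translation": [0, 0, 0], "delta_rot": [0, 0, 0]}, {"fingers": 1, "translation": [0, 0, 0], "delta_rot": [0, 0, 0]}, {"fingers": 1, "translation": [0, 0, 0], "delta_rot": [0, 0, 0]}, {"fingers": 1, "translation": [0, 0, 0], "delta_rot": [0, 0, 0]}]'

```text
time: 4.5
tool_pos: [447.3, 137.1, 199.4]
tool_rot: [0.0, 0.69, 0.724, 0.0]
contact_force: [0.6, -1.4, -0.4]
gripper_width: 1.0
grasp_force: 0.0
```

```bash
cat > w.py <<'E'
# wrist measurement: python3 w.py name "(sx,sy,sz)" z0 pic
from plan import *
t,s,z0,pic=sys.argv[1],eval(sys.argv[2]),float(sys.argv[3]),sys.argv[4]
p=cams.camera_params("wrist");im=cams.grab_frame("wrist");cv2.imwrite("pics/%s.png"%pic,im[:,:,::-1])
for d in cams.regions_of("wrist",t)[:3]:
    print(d["rect"],round(d["conf"],2),[float(x) for x in fit([(p,d["region"])],s,z0)])
E
python3 w.py fan_mid "(60,60,25)" 0 w1; python3 plan.py "[(443,151,40,1.62,4)]"
```

```text
[292.8, 161.4, 357.6, 225.4] 0.82 [443.2, 151.0, 1.621, 0.991]
t 4.6 tcp [447.3 137.3 199.4] phi 1.62 w 0.996 tilt z [ 0.0003 -0.0001]
[3.5,-0.9,39.8] rz 0.000
[3.5,-0.9,39.8] rz 0.000
[3.5,-0.9,39.8] rz 0.000
[3.5,-0.9,39.8] rz 0.000
-
```

View pics/w1.png

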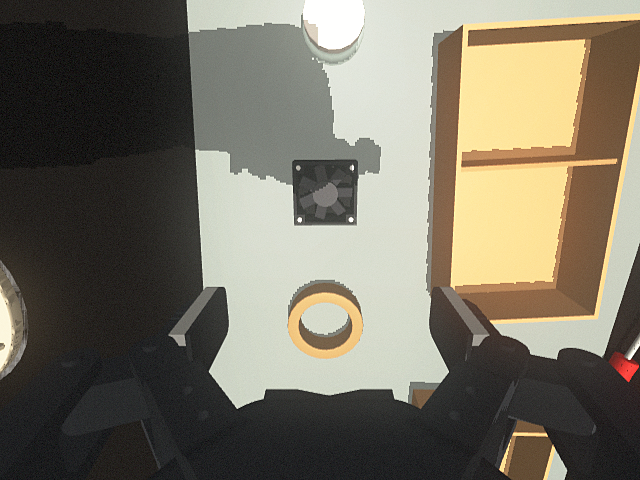

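Fan confirmed black at wrist pixel (325,193); the wrist fit (443.2, 151.0, 1.621) agrees with the scene camera.

>>> play_rows --steps '[{"fingers": 1, "translation": [7, -1.75, 30], "delta_rot": [0, 0, 0]}, {"fingers": 1, "translation": [7, -1.75, 40], "delta_rot": [0, 0, 0]}, {"fingers": 1, "translation": [0, 0, 45], "delta_rot": [0, 0, 0]}, {"fingers": 1, "translation": [0, 0, 45], "delta_rot": [0, 0, 0]}, {"fingers": 1, "translation": [0, 0, 27], "delta_rot": [0, 0, 0]}, {"fingers": 1, "translation": [0, 0, 10], "delta_rot": [0, 0, 0]}, {"fingers": 0.5, "translation": [0, 0, 0], "delta_rot": [0, 0, 0]}, {"fingers": 0.5, "translation": [0, 0, 0], "delta_rot": [0, 0, 0]}, {"fingers": 0.5, "translation": [0, 0, 0], "delta_rot": [0, 0, 0]}, {"fingers": 0.5, "translation": [0, 0, 0], "delta_rot": [0, 0, 0]}]' --grip_force 40

```text
time: 5.85
tool_pos: [444.1, 151.9, 3.4]
tool_rot: [0.001, 0.689, 0.725, 0.001]
contact_force: [-0.1, -0.0, 5.7]
gripper_width: 0.695
grasp_force: 44.4
```

```bash
python3 plan.py "[(443,151,140,1.62,3),(629.3,-149.9,140,1.586,8),(629.3,-149.9,12,1.586,5)]"
```

```text
t 5.85 tcp [444.1 151.9   3.4] phi 1.622 w 0.695 tilt z [0.0024 0.0002]
[-0.3,-0.4,-45.5] rz 0.001
[-0.3,-0.4,-45.5] rz 0.001
[-0.3,-0.4,-45.5] rz 0.001
-
[-38.7,21.4,-0.0] rz 0.004
[-38.6,21.6,-0.0] rz 0.004
[-38.5,21.7,-0.0] rz 0.004
[-38.4,21.9,-0.0] rz 0.004
[-38.3,22.1,-0.0] rz 0.004
[-38.2,22.2,-0.0] rz 0.004
[-38.2,22.4,-0.0] rz 0.004
[-38.1,22.6,-0.0] rz 0.004
-
[0.0,0.0,25.6] rz 0.000
[0.0,0.0,25.6] rz 0.000
[0.0,0.0,25.6] rz 0.000
[0.0,0.0,25.6] rz 0.000
[0.0,0.0,25.6] rz 0.000
-
```

>>> play_rows --steps '[{"fingers": 0.5, "translation": [0, 0, -40], "delta_rot": [0, 0, 0]}, {"fingers": 0.5, "translation": [0, 0, -50], "delta_rot": [0, 0, 0]}, {"fingers": 0.5, "translation": [-20, 11, -46], "delta_rot": [0, 0, 0.004]}, {"fingers": 0.5, "translation": [-40.5, 22.7, 0], "delta_rot": [0, 0, 0.004]}, {"fingers": 0.5, "translation": [-40.5, 22.7, 0], "delta_rot": [0, 0, 0.004]}, {"fingers": 0.5, "translation": [-40.5, 23, 0], "delta_rot": [0, 0, 0.004]}, {"fingers": 0.5, "translation": [-40.5, 23, 0], "delta_rot": [0, 0, 0.004]}, {"fingers": 0.5, "translation": [-40.5, 23.5, 0], "delta_rot": [0, 0, 0.004]}, {"fingers": 0.5, "translation": [-40.5, 24, 0], "delta_rot": [0, 0, 0.004]}, {"fingers": 0.5, "translation": [-40.5, 24, 0], "delta_rot": [0, 0, 0.004]}]'

```text
time: 7.1
tool_pos: [628.2, -146.5, 138.2]
tool_rot: [-0.0, 0.7, 0.714, 0.0]
contact_force: [0.9, 0.8, -1.3]
gripper_width: 0.691
grasp_force: 43.8
```

```bash
python3 plan.py "[(629.3,-149.0,140,1.586,1),(629.3,-149.0,10,1.586,4)]"
```

```text
t 7.1 tcp [ 628.2 -146.5  138.2] phi 1.59 w 0.691 tilt z [-0.      0.0001]
[-2.5,1.0,-1.8] rz 0.004
-
[0.0,0.0,32.5] rz -0.000
[0.0,0.0,32.5] rz -0.000
[0.0,0.0,32.5] rz -0.000
[0.0,0.0,32.5] rz -0.000
-
```

>>> play_rows --steps '[{"fingers": 0.5, "translation": [-2.5, 1, 10], "delta_rot": [0, 0, 0.004]}, {"fingers": 0.5, "translation": [0, 0, 30], "delta_rot": [0, 0, 0]}, {"fingers": 0.5, "translation": [0, 0, 35], "delta_rot": [0, 0, 0]}, {"fingers": 0.5, "translation": [0, 0, 25], "delta_rot": [0, 0, 0]}, {"fingers": 0.5, "translation": [0, 0, 15], "delta_rot": [0, 0, 0]}, {"fingers": 0.5, "translation": [0, 0, 8], "delta_rot": [0, 0, 0]}, {"fingers": 0.5, "translation": [0, 0, 4], "delta_rot": [0, 0, 0]}, {"fingers": 0.5, "translation": [0, 0, 3], "delta_rot": [0, 0, 0]}, {"fingers": 0.5, "translation": [0, 0, 1], "delta_rot": [0, 0, 0]}, {"fingers": 0.5, "translation": [0, 0, 0], "delta_rot": [0, 0, 0]}]'

```text
time: 8.35
tool_pos: [629.0, -147.9, 7.7]
tool_rot: [0.0, 0.702, 0.712, 0.0]
contact_force: [0.3, 1.2, -0.8]
gripper_width: 0.691
grasp_force: 43.8
```

>>> play_rows --steps '[{"fingers": 0.5, "translation": [0, 0, 1], "delta_rot": [0, 0, 0]}, {"fingers": 0.8, "translation": [0, 0, 0], "delta_rot": [0, 0, 0]}, {"fingers": 0.8, "translation": [0, 0, 0], "delta_rot": [0, 0, 0]}, {"fingers": 0.8, "translation": [0, 0, 0], "delta_rot": [0, 0, 0]}, {"fingers": 0.8, "translation": [0, 0, -15], "delta_rot": [0, 0, 0]}, {"fingers": 0.8, "translation": [0, 0, -40], "delta_rot": [0, 0, 0]}, {"fingers": 0.8, "translation": [0, 0, -55], "delta_rot": [0, 0, 0]}, {"fingers": 0.8, "translation": [0, 0, -55], "delta_rot": [0, 0, 0]}, {"fingers": 0.8, "translation": [0, 0, -35], "delta_rot": [0, 0, 0]}, {"fingers": 0.8, "translation": [0, 0, 0], "delta_rot": [0, 0, 0]}]'

```text
time: 9.6
tool_pos: [630.8, -148.5, 211.7]
tool_rot: [0.004, 0.702, 0.712, 0.002]
contact_force: [0.6, -0.1, -1.0]
gripper_width: 0.799
grasp_force: 0.0
```

```bash
python3 w.py fan_mid "(60,60,25)" 4 w2; python3 plan.py "[(435.2,-299,200,1.352,7)]"
```

```text
[295.1, 174.2, 356.5, 237.0] 0.81 [628.9, -148.5, 1.585, 0.97]
t 9.7 tcp [ 628.9 -147.8  207.1] phi 1.586 w 0.797 tilt z [ 0.0012 -0.0006]
[-21.2,-28.0,1.0] rz 0.033
[-22.1,-27.3,1.0] rz 0.033
[-23.0,-26.5,1.0] rz 0.033
[-23.9,-25.7,1.0] rz 0.033
[-24.7,-24.9,1.0] rz 0.033
[-25.5,-24.1,1.0] rz 0.033
[-26.3,-23.2,1.0] rz 0.033
-
```

View pics/w2.png

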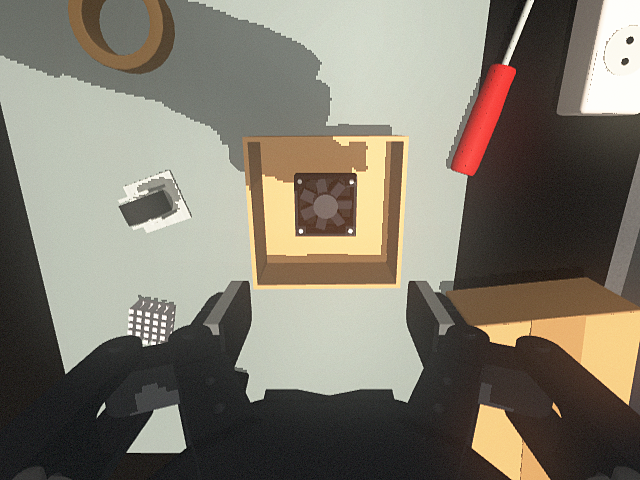

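The fan lies flat at (325,205), centred in the carton: (628.9, -148.5), yaw 1.585. Next is the low sink.

>>> play_rows --steps '[{"fingers": 0.8, "translation": [-21, -28, 1], "delta_rot": [0, 0, 0.033]}, {"fingers": 0.8, "translation": [-22, -27, 1], "delta_rot": [0, 0, 0.033]}, {"fingers": 0.8, "translation": [-23, -26.5, 1], "delta_rot": [0, 0, 0.033]}, {"fingers": 0.8, "translation": [-24, -25.5, 1], "delta_rot": [0, 0, 0.033]}, {"fingers": 0.8, "translation": [-24.5, -25, 1], "delta_rot": [0, 0, 0.033]}, {"fingers": 0.8, "translation": [-25.5, -24, 1], "delta_rot": [0, 0, 0.033]}, {"fingers": 0.8, "translation": [-26.5, -23, 1], "delta_rot": [0, 0, 0.033]}, {"fingers": 0.8, "translation": [0, 0, 0], "delta_rot": [0, 0, 0]}, {"fingers": 0.8, "translation": [0, 0, 0], "delta_rot": [0, 0, 0]}, {"fingers": 0.8, "translation": [0, 0, 0], "delta_rot": [0, 0, 0]}]'

```text
time: 10.95
tool_pos: [436.4, -298.3, 198.8]
tool_rot: [-0.0, 0.779, 0.627, 0.0]
contact_force: [-0.3, -0.2, 0.0]
gripper_width: 0.797
grasp_force: 0.0
```

```bash
python3 w.py low_sink_mid "(40,40,25)" 0 w3; python3 plan.py "[(435.2,-284,200,1.352,1)]"
```

```text
[305.6, 176.8, 348.9, 221.6] 0.55 [436.1, -287.2, -0.202, 0.95]
t 11.05 tcp [ 436.5 -298.3  199.1] phi 1.356 w 0.799 tilt z [-0.0002  0.0003]
[13.7,-4.3,-0.9] rz 0.004
-
```

View pics/w3.png

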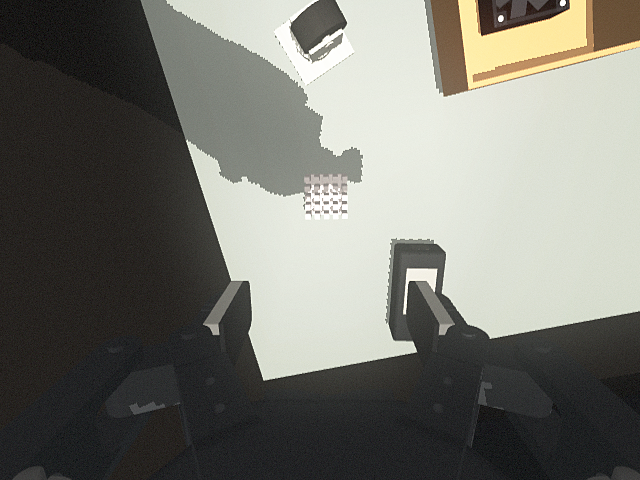

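Run:
```python
from h import *
p=cams.camera_params("wrist")
im=cv2.imread("pics/w3.png");g=im.min(2)[165:230,295:358];
for y in(-284,-285.5,-287): print(y,np.round(proj(p,box(436,y,-.215,(40,40,25))),1)[[0,2,4,6,1,3,5,7]].tolist())
cv2.imwrite("pics/w3c.png",cv2.resize(im[165:230,290:360],None,fx=8,fy=8,interpolation=cv2.INTER_NEAREST))
```

```text
-284 [[305.6, 209.8], [304.9, 170.1], [344.9, 209.8], [345.5, 170.2], [303.9, 215.6], [303.0, 173.2], [346.1, 215.7], [346.7, 173.2]]
-285.5 [[305.9, 211.2], [305.2, 171.6], [345.2, 211.2], [345.8, 171.7], [304.3, 217.1], [303.4, 174.8], [346.4, 217.2], [347.1, 174.8]]
-287 [[306.3, 212.6], [305.6, 173.1], [345.5, 212.6], [346.1, 173.2], [304.6, 218.6], [303.8, 176.4], [346.7, 218.7], [347.4, 176.4]]
```

View pics/w3c.png

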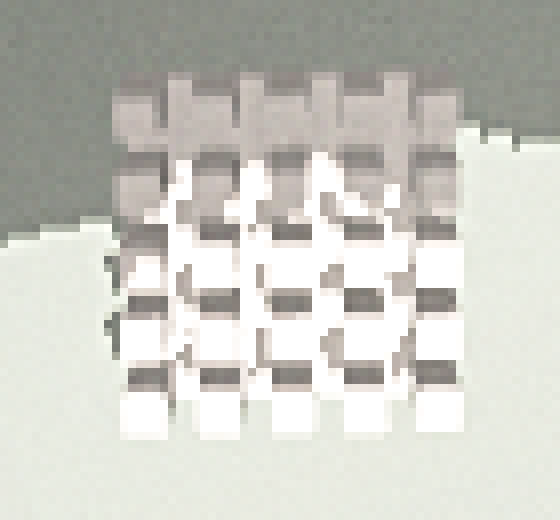

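The crop spans columns 304–348 and rows 174–220, which gives a centre of about (436, -287.5) and yaw 1.356. Grasping there.

>>> play_rows --steps '[{"fingers": 0.8, "translation": [5.5, -1.5, 30], "delta_rot": [0, 0, 0]}, {"fingers": 0.8, "translation": [5.5, -1.5, 40], "delta_rot": [0, 0, 0]}, {"fingers": 0.8, "translation": [0, 0, 45], "delta_rot": [0, 0, 0]}, {"fingers": 0.8, "translation": [0, 0, 45], "delta_rot": [0, 0, 0]}, {"fingers": 0.8, "translation": [0, 0, 27], "delta_rot": [0, 0, 0]}, {"fingers": 0.8, "translation": [0, 0, 10], "delta_rot": [0, 0, 0]}, {"fingers": 0.3, "translation": [0, 0, 0], "delta_rot": [0, 0, 0]}, {"fingers": 0.3, "translation": [0, 0, 0], "delta_rot": [0, 0, 0]}, {"fingers": 0.3, "translation": [0, 0, 0], "delta_rot": [0, 0, 0]}, {"fingers": 0.3, "translation": [0, 0, 0], "delta_rot": [0, 0, 0]}]'

```text
time: 12.3
tool_pos: [436.2, -288.3, 3.5]
tool_rot: [0.001, 0.779, 0.627, 0.0]
contact_force: [-0.1, 0.3, 5.4]
gripper_width: 0.46
grasp_force: 42.0
```

```bash
python3 plan.py "[(436,-287,150,1.356,3),(628.9,-148.5,150,1.586,6)]"
```

```text
t 12.3 tcp [ 436.2 -288.3    3.5] phi 1.355 w 0.46 tilt z [ 0.0018 -0.0016]
[0.4,-0.2,-48.8] rz -0.000
[0.4,-0.1,-48.8] rz -0.000
[0.4,-0.1,-48.8] rz -0.000
-
[29.4,26.5,-0.0] rz -0.038
[28.4,27.6,-0.0] rz -0.038
[27.3,28.7,-0.0] rz -0.038
[26.2,29.7,-0.0] rz -0.038
[25.0,30.7,-0.0] rz -0.038
[23.8,31.6,-0.0] rz -0.038
-
```

>>> play_rows --steps '[{"fingers": 0.3, "translation": [0, 0, -45], "delta_rot": [0, 0, 0]}, {"fingers": 0.3, "translation": [0, 0, -52], "delta_rot": [0, 0, 0]}, {"fingers": 0.3, "translation": [0, 0, -50], "delta_rot": [0, 0, 0]}, {"fingers": 0.3, "translation": [29.5, 26.5, 0], "delta_rot": [0, 0, -0.038]}, {"fingers": 0.3, "translation": [28.5, 27.5, 0], "delta_rot": [0, 0, -0.038]}, {"fingers": 0.3, "translation": [27.5, 28.5, 0], "delta_rot": [0, 0, -0.038]}, {"fingers": 0.3, "translation": [26, 29.5, 0], "delta_rot": [0, 0, -0.038]}, {"fingers": 0.3, "translation": [25, 30.5, 0], "delta_rot": [0, 0, -0.038]}, {"fingers": 0.3, "translation": [24, 31.5, 0], "delta_rot": [0, 0, -0.038]}, {"fingers": 0.3, "translation": [0, 0, 0], "delta_rot": [0, 0, 0]}]'

```text
time: 13.55
tool_pos: [629.6, -147.2, 148.9]
tool_rot: [0.0, 0.702, 0.713, 0.0]
contact_force: [-0.9, 0.3, -0.5]
gripper_width: 0.46
grasp_force: 41.4
```

>>> play_rows --steps '[{"fingers": 0.3, "translation": [0, 0, 0], "delta_rot": [0, 0, 0]}, {"fingers": 0.3, "translation": [0, 0, 20], "delta_rot": [0, 0, 0]}, {"fingers": 0.3, "translation": [0, 0, 30], "delta_rot": [0, 0, 0]}, {"fingers": 0.3, "translation": [0, 0, 25], "delta_rot": [0, 0, 0]}, {"fingers": 0.3, "translation": [0, 0, 15], "delta_rot": [0, 0, 0]}, {"fingers": 0.3, "translation": [0, 0, 10], "delta_rot": [0, 0, 0]}, {"fingers": 0.3, "translation": [0, 0, 6], "delta_rot": [0, 0, 0]}, {"fingers": 0.3, "translation": [0, 0, 0], "delta_rot": [0, 0, 0]}, {"fingers": 0.3, "translation": [0, 0, 0], "delta_rot": [0, 0, 0]}, {"fingers": 0.3, "translation": [0, 0, 0], "delta_rot": [0, 0, 0]}]'

```text
time: 14.8
tool_pos: [628.4, -149.1, 43.9]
tool_rot: [0.001, 0.703, 0.711, 0.0]
contact_force: [-0.3, -0.1, -0.8]
gripper_width: 0.466
grasp_force: 41.4
```

```bash
python3 plan.py "[(628.9,-149,32.5,1.586,1)]"
```

```text
t 14.8 tcp [ 628.4 -149.1   43.9] phi 1.583 w 0.466 tilt z [ 0.0011 -0.0005]
[0.1,0.5,11.4] rz -0.003
-
```

>>> play_rows --steps '[{"fingers": 0.3, "translation": [0, 0.5, 5], "delta_rot": [0, 0, -0.003]}, {"fingers": 0.3, "translation": [0, 0, 3], "delta_rot": [0, 0, 0]}, {"fingers": 0.3, "translation": [0, 0, 2], "delta_rot": [0, 0, 0]}, {"fingers": 0.3, "translation": [0, 0, 1], "delta_rot": [0, 0, 0]}, {"fingers": 0.3, "translation": [0, 0, 0.5], "delta_rot": [0, 0, 0]}, {"fingers": 0.3, "translation": [0, 0, 0], "delta_rot": [0, 0, 0]}, {"fingers": 0.3, "translation": [0, 0, 0], "delta_rot": [0, 0, 0]}, {"fingers": 0.3, "translation": [0, 0, 0], "delta_rot": [0, 0, 0]}, {"fingers": 0.3, "translation": [0, 0, 0], "delta_rot": [0, 0, 0]}, {"fingers": 0.3, "translation": [0, 0, 0], "delta_rot": [0, 0, 0]}]'

```text
time: 16.05
tool_pos: [628.2, -148.9, 32.5]
tool_rot: [0.0, 0.702, 0.712, -0.0]
contact_force: [-2.9, 1.3, 4.9]
gripper_width: 0.461
grasp_force: 42.0
```

>>> play_rows --steps '[{"fingers": 0.65, "translation": [0, 0, 0], "delta_rot": [0, 0, 0]}, {"fingers": 0.65, "translation": [0, 0, 0], "delta_rot": [0, 0, 0]}, {"fingers": 0.65, "translation": [0, 0, 0], "delta_rot": [0, 0, 0]}, {"fingers": 0.65, "translation": [0, 0, -15], "delta_rot": [0, 0, 0]}, {"fingers": 0.65, "translation": [0, 0, -40], "delta_rot": [0, 0, 0]}, {"fingers": 0.65, "translation": [0, 0, -50], "delta_rot": [0, 0, 0]}, {"fingers": 0.65, "translation": [0, 0, -50], "delta_rot": [0, 0, 0]}, {"fingers": 0.65, "translation": [0, 0, -15], "delta_rot": [0, 0, 0]}, {"fingers": 0.8, "translation": [0, 0, 0], "delta_rot": [0, 0, 0]}, {"fingers": 0.8, "translation": [0, 0, 0], "delta_rot": [0, 0, 0]}]'

```text
time: 17.3
tool_pos: [627.5, -148.7, 200.0]
tool_rot: [-0.001, 0.702, 0.712, -0.001]
contact_force: [0.4, 0.5, -0.5]
gripper_width: 0.797
grasp_force: 0.0
```

```bash
python3 w.py low_sink_mid "(40,40,25)" 29 w4; python3 w.py fan_mid "(60,60,25)" 4 w4b;  python3 plan.py "[(505.1,-420,200,1.32,7)]"
python3 - <<'E'
import cv2
im=cv2.imread("pics/w4.png");cv2.imwrite("pics/w4c.png",cv2.resize(im[120:300,230:420],None,fx=3,fy=3,interpolation=cv2.INTER_NEAREST))
E
```

```text
[307.3, 188.6, 355.2, 238.0] 0.72 [627.8, -148.3, 1.588, 0.927]
[240.7, 376.3, 249.6, 395.0] 0.35 [559.2, -310.6, 1.795, 0.153]
[301.0, 176.3, 361.7, 240.3] 0.3 [636.3, -135.4, 0.014, 0.303]
[296.6, 175.2, 363.7, 239.3] 0.92 [629.1, -147.8, 0.014, 0.477]
t 17.5 tcp [ 627.6 -148.7  200.1] phi 1.586 w 0.799 tilt z [-0.0028  0.001 ]
[-38.5,-18.1,0.0] rz 0.038
[-39.1,-16.6,0.0] rz 0.038
[-39.8,-15.1,0.0] rz 0.038
[-40.3,-13.6,0.0] rz 0.038
[-40.8,-12.1,0.0] rz 0.038
[-41.2,-10.5,0.0] rz 0.038
[-41.6,-8.9,0.0] rz 0.038
-
```

View pics/w4c.png

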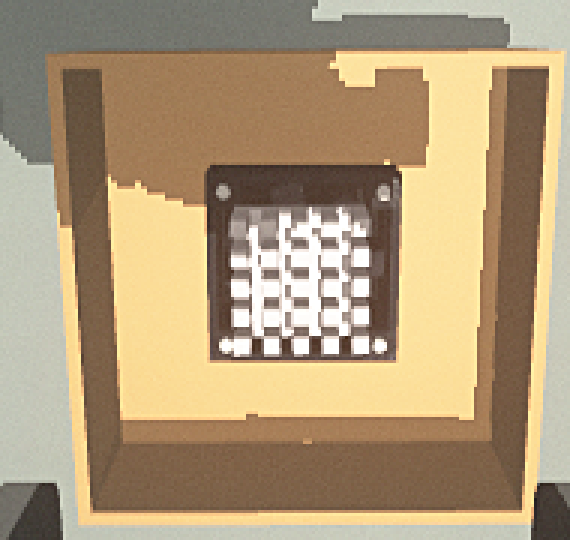

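The low sink sits on the fan and is centred to about 1 mm (crop centres at columns 300 and 304). Next is the adapter.

>>> play_rows --steps '[{"fingers": 0.8, "translation": [-38.5, -18, 0], "delta_rot": [0, 0, 0.038]}, {"fingers": 0.8, "translation": [-39, -16.5, 0], "delta_rot": [0, 0, 0.038]}, {"fingers": 0.8, "translation": [-40, -15, 0], "delta_rot": [0, 0, 0.038]}, {"fingers": 0.8, "translation": [-40.5, -13.5, 0], "delta_rot": [0, 0, 0.038]}, {"fingers": 0.8, "translation": [-41, -12, 0], "delta_rot": [0, 0, 0.038]}, {"fingers": 0.8, "translation": [-41, -10.5, 0], "delta_rot": [0, 0, 0.038]}, {"fingers": 0.8, "translation": [-41.5, -9, 0], "delta_rot": [0, 0, 0.038]}, {"fingers": 0.8, "translation": [0, 0, 0], "delta_rot": [0, 0, 0]}, {"fingers": 0.8, "translation": [0, 0, 0], "delta_rot": [0, 0, 0]}, {"fingers": 0.8, "translation": [0, 0, 0], "delta_rot": [0, 0, 0]}]'

```text
time: 18.75
tool_pos: [506.7, -419.3, 201.6]
tool_rot: [-0.0, 0.79, 0.614, 0.0]
contact_force: [0.0, 0.7, 0.4]
gripper_width: 0.801
grasp_force: 0.0
```

```bash
python3 w.py adapter_mid "(46,100,30)" 0 w5; python3 plan.py "[(505.1,-405,3,1.32,1)]"
```

```text
[296.2, 139.7, 349.3, 248.5] 0.91 [505.1, -406.4, -0.233, 0.961]
t 18.85 tcp [ 506.8 -419.4  201.8] phi 1.322 w 0.799 tilt z [0.     0.0001]
[13.5,-5.2,198.8] rz 0.002
-
```

>>> play_rows --steps '[{"fingers": 0.8, "translation": [6, -2.4, 30], "delta_rot": [0, 0, -0.014]}, {"fingers": 0.8, "translation": [6, -2.4, 40], "delta_rot": [0, 0, 0]}, {"fingers": 0.8, "translation": [0, 0, 45], "delta_rot": [0, 0, 0]}, {"fingers": 0.8, "translation": [0, 0, 45], "delta_rot": [0, 0, 0]}, {"fingers": 0.8, "translation": [0, 0, 27], "delta_rot": [0, 0, 0]}, {"fingers": 0.8, "translation": [0, 0, 12], "delta_rot": [0, 0, 0]}, {"fingers": 0.35, "translation": [0, 0, 0], "delta_rot": [0, 0, 0]}, {"fingers": 0.35, "translation": [0, 0, 0], "delta_rot": [0, 0, 0]}, {"fingers": 0.35, "translation": [0, 0, 0], "delta_rot": [0, 0, 0]}, {"fingers": 0.35, "translation": [0, 0, 0], "delta_rot": [0, 0, 0]}]' --grip_force 60

```text
time: 20.1
tool_pos: [504.8, -408.1, 3.7]
tool_rot: [0.001, 0.786, 0.619, 0.0]
contact_force: [-0.1, 0.8, 0.4]
gripper_width: 0.524
grasp_force: 63.0
```

```bash
python3 - <<'E'
import numpy as np
a=.103
for y in(-52,71):print(619.3-y*np.sin(a),171.2+y*np.cos(a))
E
python3 plan.py "[(505,-405,150,1.34,3),(624.6,119.5,150,1.674,12)]"
```

```text
624.6465347215856 119.4755902259786
611.9999237455273 241.82371334529842
t 20.1 tcp [ 504.8 -408.1    3.7] phi 1.334 w 0.524 tilt z [ 0.0011 -0.001 ]
[1.0,-0.2,-48.8] rz -0.002
[1.0,-0.2,-48.8] rz -0.002
[1.0,-0.2,-48.8] rz -0.002
-
[44.8,-0.3,-0.0] rz -0.028
[44.8,1.0,-0.0] rz -0.028
[44.8,2.2,-0.0] rz -0.028
[44.7,3.4,-0.0] rz -0.028
[44.6,4.7,-0.0] rz -0.028
[44.4,5.9,-0.0] rz -0.028
[44.3,7.2,-0.0] rz -0.028
[44.0,8.4,-0.0] rz -0.028
[43.8,9.6,-0.0] rz -0.028
[43.5,10.8,-0.0] rz -0.028
[43.2,12.0,-0.0] rz -0.028
[42.8,13.2,-0.0] rz -0.028
-
```

>>> play_rows --steps '[{"fingers": 0.35, "translation": [0, 0, -45], "delta_rot": [0, 0, 0]}, {"fingers": 0.35, "translation": [0, 0, -52], "delta_rot": [0, 0, 0]}, {"fingers": 0.35, "translation": [3, -0.5, -50], "delta_rot": [0, 0, 0]}, {"fingers": 0.35, "translation": [45, 0, 0], "delta_rot": [0, 0, -0.028]}, {"fingers": 0.35, "translation": [45, 1, 0], "delta_rot": [0, 0, -0.028]}, {"fingers": 0.35, "translation": [45, 2, 0], "delta_rot": [0, 0, -0.028]}, {"fingers": 0.35, "translation": [44.5, 3.5, 0], "delta_rot": [0, 0, -0.028]}, {"fingers": 0.35, "translation": [44.5, 4.5, 0], "delta_rot": [0, 0, -0.028]}, {"fingers": 0.35, "translation": [44.5, 6, 0], "delta_rot": [0, 0, -0.028]}, {"fingers": 0.35, "translation": [44.5, 7, 0], "delta_rot": [0, 0, -0.028]}]'

```text
time: 21.35
tool_pos: [576.3, -97.2, 150.0]
tool_rot: [0.0, 0.721, 0.693, 0.0]
contact_force: [0.6, 0.2, -3.0]
gripper_width: 0.524
grasp_force: 62.8
```

>>> play_rows --steps '[{"fingers": 0.35, "translation": [44, 8.5, 0], "delta_rot": [0, 0, -0.028]}, {"fingers": 0.35, "translation": [44, 9.5, 0], "delta_rot": [0, 0, -0.028]}, {"fingers": 0.35, "translation": [43.5, 11, 0], "delta_rot": [0, 0, -0.028]}, {"fingers": 0.35, "translation": [43, 12, 0], "delta_rot": [0, 0, -0.028]}, {"fingers": 0.35, "translation": [43, 13, 0], "delta_rot": [0, 0, -0.028]}, {"fingers": 0.35, "translation": [0, 0, 10], "delta_rot": [0, 0, 0]}, {"fingers": 0.35, "translation": [0, 0, 20], "delta_rot": [0, 0, 0]}, {"fingers": 0.35, "translation": [0, 0, 20], "delta_rot": [0, 0, 0]}, {"fingers": 0.35, "translation": [0, 0, 0], "delta_rot": [0, 0, 0]}, {"fingers": 0.35, "translation": [0, 0, 0], "delta_rot": [0, 0, 0]}]'

```text
time: 22.6
tool_pos: [627.1, 119.2, 100.3]
tool_rot: [0.0, 0.672, 0.741, 0.0]
contact_force: [-0.1, -1.3, -2.7]
gripper_width: 0.525
grasp_force: 62.7
```

```bash
python3 plan.py "[(624.6,118.5,7.7,1.674,1)]"
```

```text
t 22.6 tcp [627.1 119.2 100.3] phi 1.669 w 0.525 tilt z [ 0.0004 -0.0002]
[-0.5,-2.6,92.6] rz -0.005
-
```

>>> play_rows --steps '[{"fingers": 0.35, "translation": [-0.5, -2.5, 15], "delta_rot": [0, 0, -0.005]}, {"fingers": 0.35, "translation": [0, 0, 25], "delta_rot": [0, 0, 0]}, {"fingers": 0.35, "translation": [0, 0, 22], "delta_rot": [0, 0, 0]}, {"fingers": 0.35, "translation": [0, 0, 14], "delta_rot": [0, 0, 0]}, {"fingers": 0.35, "translation": [0, 0, 8], "delta_rot": [0, 0, 0]}, {"fingers": 0.35, "translation": [0, 0, 4], "delta_rot": [0, 0, 0]}, {"fingers": 0.35, "translation": [0, 0, 3], "delta_rot": [0, 0, 0]}, {"fingers": 0.35, "translation": [0, 0, 1.5], "delta_rot": [0, 0, 0]}, {"fingers": 0.35, "translation": [0, 0, 0], "delta_rot": [0, 0, 0]}, {"fingers": 0.35, "translation": [0, 0, 0], "delta_rot": [0, 0, 0]}]'

```text
time: 23.85
tool_pos: [624.9, 119.2, 7.7]
tool_rot: [0.0, 0.669, 0.743, 0.0]
contact_force: [-0.5, 0.1, -1.4]
gripper_width: 0.535
grasp_force: 63.0
```

>>> play_rows --steps '[{"fingers": 0.35, "translation": [0, 0, 0.8], "delta_rot": [0, 0, 0]}, {"fingers": 0.72, "translation": [0, 0, 0], "delta_rot": [0, 0, 0]}, {"fingers": 0.72, "translation": [0, 0, 0], "delta_rot": [0, 0, 0]}, {"fingers": 0.72, "translation": [0, 0, 0], "delta_rot": [0, 0, 0]}, {"fingers": 0.72, "translation": [0, 0, -15], "delta_rot": [0, 0, 0]}, {"fingers": 0.72, "translation": [0, 0, -40], "delta_rot": [0, 0, 0]}, {"fingers": 0.72, "translation": [0, 0, -55], "delta_rot": [0, 0, 0]}, {"fingers": 0.72, "translation": [0, 0, -55], "delta_rot": [0, 0, 0]}, {"fingers": 0.72, "translation": [0, 0, -28], "delta_rot": [0, 0, 0]}, {"fingers": 0.72, "translation": [0, 0, 0], "delta_rot": [0, 0, 0]}]'

```text
time: 25.1
tool_pos: [626.4, 119.3, 203.8]
tool_rot: [0.003, 0.669, 0.743, 0.003]
contact_force: [-0.5, 0.3, -0.1]
gripper_width: 0.72
grasp_force: 0.0
```

```bash
python3 w.py adapter_mid "(46,100,30)" 4 w6; python3 plan.py "[(501,376,200,1.674,8)]"
```

```text
[302.3, 152.0, 350.2, 260.7] 0.68 [624.9, 120.4, 0.119, 0.967]
[101.1, 0.6, 167.5, 22.8] 0.35 [470.2, 310.8, 2.246, 0.832]
t 25.2 tcp [624.4 119.1 199.7] phi 1.675 w 0.716 tilt z [ 0.0005 -0.0001]
[33.5,-12.0,-0.0] rz 0.000
[33.5,-12.0,-0.0] rz 0.000
[33.5,-12.0,-0.0] rz 0.000
[33.5,-12.0,-0.0] rz 0.000
[33.5,-12.0,-0.0] rz 0.000
[33.5,-12.0,-0.0] rz 0.000
[33.5,-12.0,-0.0] rz 0.000
[33.5,-12.0,-0.0] rz 0.000
-
```

>>> play_rows --steps '[{"fingers": 0.8, "translation": [33.5, -12, 0], "delta_rot": [0, 0, 0]}, {"fingers": 0.8, "translation": [33.5, -12, 0], "delta_rot": [0, 0, 0]}, {"fingers": 0.8, "translation": [33.5, -12, 0], "delta_rot": [0, 0, 0]}, {"fingers": 0.8, "translation": [33.5, -12, 0], "delta_rot": [0, 0, 0]}, {"fingers": 0.8, "translation": [33.5, -12, 0], "delta_rot": [0, 0, 0]}, {"fingers": 0.8, "translation": [33.5, -12, 0], "delta_rot": [0, 0, 0]}, {"fingers": 0.8, "translation": [33.5, -12, 0], "delta_rot": [0, 0, 0]}, {"fingers": 0.8, "translation": [33.5, -12, 0], "delta_rot": [0, 0, 0]}, {"fingers": 0.8, "translation": [0, 0, 0], "delta_rot": [0, 0, 0]}, {"fingers": 0.8, "translation": [0, 0, 0], "delta_rot": [0, 0, 0]}]'

```text
time: 26.45
tool_pos: [500.6, 375.1, 198.0]
tool_rot: [-0.0, 0.669, 0.743, -0.001]
contact_force: [0.4, -0.5, -0.2]
gripper_width: 0.796
grasp_force: 0.0
```

```bash
python3 w.py tall_sink_mid "(40,40,45)" 0 w7; python3 plan.py "[(501,391,20,1.674,1)]"
```

```text
[185.3, 109.3, 260.9, 178.6] 0.94 [401.6, 425.3, 0.999, 0.952]
[310.4, 167.2, 355.5, 218.6] 0.63 [501.1, 393.1, 1.659, 0.848]
t 26.55 tcp [501.4 374.7 198.6] phi 1.674 w 0.799 tilt z [-0.0011 -0.001 ]
[16.3,1.3,178.6] rz -0.000
-
```

View pics/w7.png

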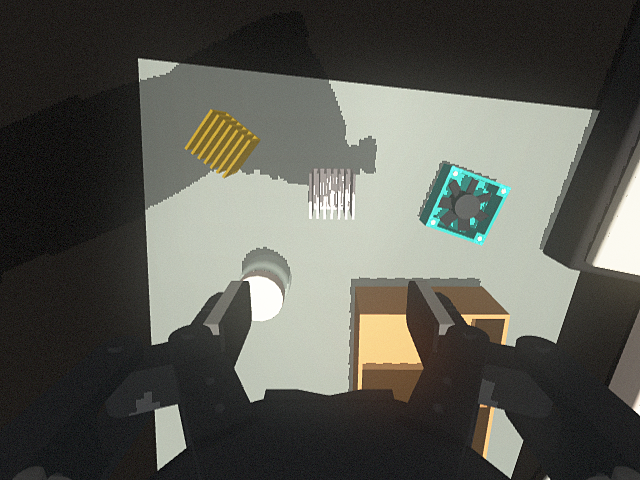

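Run:
```python
from h import *
p=cams.camera_params("wrist")
for y in(391,393): print(y,np.round(proj(p,box(501,y,.1,(40,40,45))),1)[[0,2,4,6,1,3,5,7]].tolist())
im=cv2.imread("pics/w7.png")
cv2.imwrite("pics/w7c.png",cv2.resize(im[160:230,297:367],None,fx=8,fy=8,interpolation=cv2.INTER_NEAREST))
```

```text
391 [[310.3, 207.4], [309.8, 167.5], [349.7, 207.5], [350.6, 167.6], [307.6, 218.3], [307.0, 173.0], [352.7, 218.4], [353.7, 173.1]]
393 [[310.5, 205.5], [310.0, 165.5], [350.0, 205.6], [350.8, 165.6], [307.8, 216.1], [307.2, 170.6], [352.9, 216.3], [354.0, 170.8]]
```

View pics/w7c.png

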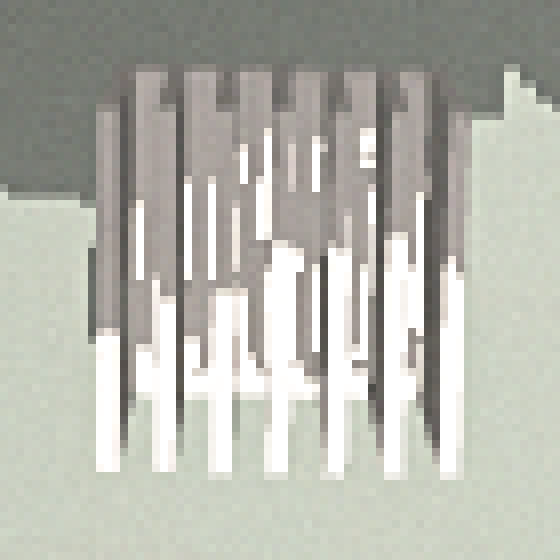

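The bare aluminium tall sink is at wrist pixel (332,194), with yellow at (222,143) and turquoise at (466,204), both left alone. The crop puts its centre at about (502.3, 390.3), within 2 mm of the other cameras.

>>> play_rows --steps '[{"fingers": 0.72, "translation": [8, 1.5, 25], "delta_rot": [0, 0, 0]}, {"fingers": 0.72, "translation": [7.4, 1, 40], "delta_rot": [0, 0, 0]}, {"fingers": 0.72, "translation": [0, 0, 45], "delta_rot": [0, 0, 0]}, {"fingers": 0.72, "translation": [0, 0, 45], "delta_rot": [0, 0, 0]}, {"fingers": 0.72, "translation": [0, 0, 23], "delta_rot": [0, 0, 0]}, {"fingers": 0.72, "translation": [0, 0, 10], "delta_rot": [0, 0, 0]}, {"fingers": 0.3, "translation": [0, 0, 0], "delta_rot": [0, 0, 0]}, {"fingers": 0.3, "translation": [0, 0, 0], "delta_rot": [0, 0, 0]}, {"fingers": 0.3, "translation": [0, 0, 0], "delta_rot": [0, 0, 0]}, {"fingers": 0.3, "translation": [0, 0, 0], "delta_rot": [0, 0, 0]}]' --grip_force 40

```text
time: 27.8
tool_pos: [502.4, 391.6, 12.1]
tool_rot: [0.0, 0.669, 0.743, 0.001]
contact_force: [0.6, 0.2, -1.2]
gripper_width: 0.459
grasp_force: 41.0
```

```bash
python3 plan.py "[(502.3,390.3,150,1.674,3),(612,241.8,150,1.674,5)]"
```

```text
t 27.8 tcp [502.4 391.6  12.1] phi 1.675 w 0.459 tilt z [0.001  0.0005]
[-0.4,-0.1,-46.0] rz 0.000
[-0.4,-0.1,-46.0] rz 0.000
[-0.4,-0.1,-46.0] rz 0.000
-
[-31.8,18.8,-0.0] rz -0.000
[-31.8,18.8,-0.0] rz -0.000
[-31.8,18.8,-0.0] rz -0.000
[-31.8,18.8,-0.0] rz -0.000
[-31.8,18.8,-0.0] rz -0.000
-
```

>>> play_rows --steps '[{"fingers": 0.3, "translation": [0, 0, -40], "delta_rot": [0, 0, 0]}, {"fingers": 0.3, "translation": [0, 0, -50], "delta_rot": [0, 0, 0]}, {"fingers": 0.3, "translation": [-1, 0, -48], "delta_rot": [0, 0, 0]}, {"fingers": 0.3, "translation": [-32, 19, 0], "delta_rot": [0, 0, 0]}, {"fingers": 0.3, "translation": [-32, 19, 0], "delta_rot": [0, 0, 0]}, {"fingers": 0.3, "translation": [-32, 19, 0], "delta_rot": [0, 0, 0]}, {"fingers": 0.3, "translation": [-32, 19, 0], "delta_rot": [0, 0, 0]}, {"fingers": 0.3, "translation": [-32, 18, 0], "delta_rot": [0, 0, 0]}, {"fingers": 0.3, "translation": [0, 0, 20], "delta_rot": [0, 0, 0]}, {"fingers": 0.3, "translation": [0, 0, 20], "delta_rot": [0, 0, 0]}]'

```text
time: 29.05
tool_pos: [613.0, 240.2, 109.4]
tool_rot: [0.0, 0.67, 0.742, 0.0]
contact_force: [0.1, -0.3, -1.9]
gripper_width: 0.462
grasp_force: 41.2
```

>>> play_rows --steps '[{"fingers": 0.3, "translation": [0, 0, 20], "delta_rot": [0, 0, 0]}, {"fingers": 0.3, "translation": [0, 0, 25], "delta_rot": [0, 0, 0]}, {"fingers": 0.3, "translation": [0, 0, 20], "delta_rot": [0, 0, 0]}, {"fingers": 0.3, "translation": [0, 0, 12], "delta_rot": [0, 0, 0]}, {"fingers": 0.3, "translation": [0, 0, 6], "delta_rot": [0, 0, 0]}, {"fingers": 0.3, "translation": [0, 0, 4], "delta_rot": [0, 0, 0]}, {"fingers": 0.3, "translation": [0, 0, 2], "delta_rot": [0, 0, 0]}, {"fingers": 0.3, "translation": [0, 0, 0], "delta_rot": [0, 0, 0]}, {"fingers": 0.3, "translation": [0, 0, 0], "delta_rot": [0, 0, 0]}, {"fingers": 0.3, "translation": [0, 0, 0], "delta_rot": [0, 0, 0]}]'

```text
time: 30.3
tool_pos: [612.5, 241.0, 20.8]
tool_rot: [0.0, 0.669, 0.743, 0.0]
contact_force: [-0.3, 0.1, -2.0]
gripper_width: 0.464
grasp_force: 41.2
```

>>> play_rows --steps '[{"fingers": 0.3, "translation": [0, 0, 2.5], "delta_rot": [0, 0, 0]}, {"fingers": 0.3, "translation": [0, 0, 1.5], "delta_rot": [0, 0, 0]}, {"fingers": 0.3, "translation": [0, 0, 1], "delta_rot": [0, 0, 0]}, {"fingers": 0.3, "translation": [0, 0, 0], "delta_rot": [0, 0, 0]}, {"fingers": 0.3, "translation": [0, 0, 0], "delta_rot": [0, 0, 0]}, {"fingers": 0.3, "translation": [0, 0, 0], "delta_rot": [0, 0, 0]}, {"fingers": 0.3, "translation": [0, 0, 0], "delta_rot": [0, 0, 0]}, {"fingers": 0.3, "translation": [0, 0, 0], "delta_rot": [0, 0, 0]}, {"fingers": 0.3, "translation": [0, 0, 0], "delta_rot": [0, 0, 0]}, {"fingers": 0.3, "translation": [0, 0, 0], "delta_rot": [0, 0, 0]}]'

```text
time: 31.55
tool_pos: [612.2, 240.9, 16.0]
tool_rot: [0.0, 0.669, 0.743, -0.0]
contact_force: [-3.5, -0.4, 5.4]
gripper_width: 0.461
grasp_force: 41.8
```

Touching the floor (5 N up). Release, lift and look.

>>> play_rows --steps '[{"fingers": 0.65, "translation": [0, 0, 0], "delta_rot": [0, 0, 0]}, {"fingers": 0.65, "translation": [0, 0, 0], "delta_rot": [0, 0, 0]}, {"fingers": 0.65, "translation": [0, 0, 0], "delta_rot": [0, 0, 0]}, {"fingers": 0.65, "translation": [0, 0, -15], "delta_rot": [0, 0, 0]}, {"fingers": 0.65, "translation": [0, 0, -40], "delta_rot": [0, 0, 0]}, {"fingers": 0.65, "translation": [0, 0, -55], "delta_rot": [0, 0, 0]}, {"fingers": 0.65, "translation": [0, 0, -55], "delta_rot": [0, 0, 0]}, {"fingers": 0.65, "translation": [0, 0, -55], "delta_rot": [0, 0, 0]}, {"fingers": 0.65, "translation": [-30, -30, -20], "delta_rot": [0, 0, 0]}, {"fingers": 0.65, "translation": [0, 0, 0], "delta_rot": [0, 0, 0]}]'

```text
time: 32.8
tool_pos: [585.6, 206.9, 259.9]
tool_rot: [0.002, 0.67, 0.742, 0.002]
contact_force: [-0.3, 0.3, -1.2]
gripper_width: 0.654
grasp_force: 0.0
```

Run:
```python
from h import *
im=cams.grab_frame("scene")[:,:,::-1]
cv2.imwrite("pics/end.png",cv2.resize(im[170:370,170:437],(800,600),interpolation=cv2.INTER_CUBIC))
```

```text
(no output)
```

View pics/end.png

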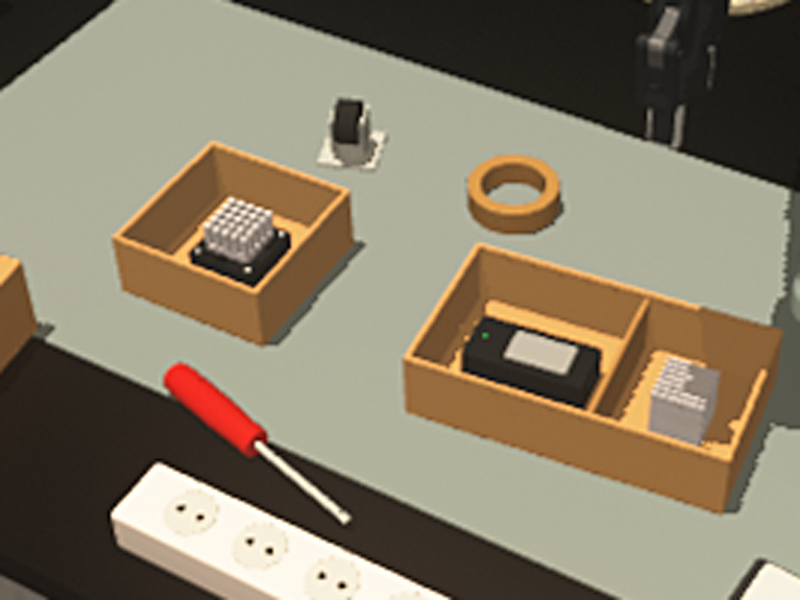

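Both kits are in place: low sink on the fan at (240,240), adapter at (530,360), tall sink at (685,400). The arm is clear of everything.

```bash
python3 -c "
from plant import ctrl;print(ctrl.finish_job())"
```

```text
the job is handed in; nothing more can be done
None
```

The job is done and handed in at about 33 s: the fan is in the square carton with the low heat sink centred on it to about 1 mm, and the adapter and tall heat sink are in the long and short compartments of the long carton.

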